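# Push the route selector into its third slot

### The job

Send the next train to the third siding: with the fingertips, push the cream-knobbed lever on the red panel along its H-shaped gate, out of the left-hand slot where it rests, right across the middle slot to the right-hand end, then forward (away from the robot) fully home into the third slot, the far right one with three brass pips. Only push the lever: never pinch its knob between the fingers and never force it hard against the gate. Leave the shunter, hoppers, telegraph pole, chimney, paint jar and screwdriver alone, and finish with the hand clear.

Things in the scene. Friction and masses are not known exactly. Their poses are not given: they have to be found in the camera images.
- panel: Route selector, fixed to the bench: pine block 200 (x) x 180 (y) x 76 mm high under a red enamel plate, its top 85 mm above the bench. Origin: centre of the block's underside; x points forward (away from the robot), y left, z up; turned by up to 20 degrees either way. Five small toggle switches, up to 18 mm tall, are fixed along the plate's far edge (x = 80 mm).
- gate (a point): Centre of the H-shaped gate, at the plate's top, over the panel's origin. Two slots along x, 20 mm left and right of it, each 62 mm long and 14 mm wide, are joined at x = 0 by a cross slot 17 mm wide. Brass pips number them: one far left, two near left, three far right, four near right.
- slot3_end (a point): Far end of the third slot (far right, three pips), at the plate's top: where the stick stands there when fully home.
- pivot (a point): The lever's pivot, on the panel's centre line 10 mm above the bench, 140 mm from the knob's centre.
- knob: Cream knob on the selector lever: four fused round lobes, 34 mm across in x and in y, 25 mm high, on an 8 mm steel stick. Origin: its centre, 150 mm above the bench when upright, up to 13 mm lower when leaning; it swings up to 47 mm forward or back and 37 mm sideways. The lever stays where it is left and takes about 2 N to move; gate and end stops are firm.
- knob_front: The knob's lobe nearest the robot (panel -x). Origin: the knob's centre.
- knob_back: The knob's lobe farthest from the robot (panel +x). Origin: the knob's centre.
- knob_left: The knob's left lobe (panel +y). Origin: the knob's centre.
- knob_right: The knob's right lobe (panel -y). Origin: the knob's centre.
- select (a joint): Lever's sideways lean, rad: -0.27 fully left, 0 in the middle, +0.27 fully right (1 rad is 140 mm at the knob). It can pass from one side to the other only while shift is near 0 (within about 0.06).
- shift (a joint): Lever's forward lean, rad: 0 in the cross slot, +0.34 fully forward (end of a far slot), -0.34 fully back (end of a near slot); 1 rad is 140 mm at the knob. It starts anywhere in the left-hand slots, forward or back of the cross slot.
- shunter: Loose silver model diesel shunter, 60 x 145 x 82 mm high, on the model track along the far side of the bench. Origin: centre of its underside.
- hopper_a: Loose grey plastic ballast hopper wagon, 54 x 110 x 68 mm high, on the same track. Origin: centre of its underside.
- hopper_b: A second, identical grey hopper wagon. Origin: centre of its underside.
- pole: Loose model telegraph pole of wood on a round foot 52 mm across, 155 mm tall, left of the panel. Origin: centre of its underside.
- chimney: Loose chipped ceramic chimney piece, 52 x 52 x 73 mm high, standing just left of the panel. Origin: centre of its underside.
- jar: Loose small paint jar with a blue cap, 38 mm across, 48 mm tall, standing just right of the panel. Origin: centre of its underside.
- screwdriver: Loose yellow-handled screwdriver, 140 mm long, lying right of the panel. Origin: under its middle.

How it is judged (in metres and radians):
On the way, in this order (a step that is already met when the one before it is completed fails the run):
1. the lever is at the right-hand end of the cross slot (value of joint select above 0.15 rad and value of joint shift between -0.15 and 0.15 rad), for 0.05 s.
2. the lever is fully home in the third slot (value of joint shift above 0.29 rad and value of joint select above 0.15 rad), for 0.1 s.
At the end, for the whole second after the job is handed in: The lever rests fully forward in the far right slot: shift above 0.29 rad (its stop is at 0.34, so within 7 mm at the knob) and select above 0.15 rad (all of step 2 and velocity of joint shift between -0.05 and 0.05 rad/s); the robot touches nothing.
It fails at once if the knob is pinched: fingers press on two opposite sides of it at once with more than 1 N ((contact force between the fingers and knob_front above 1 N and contact force between the fingers and knob_back above 1 N) or (contact force between the fingers and knob_left above 1 N and contact force between the fingers and knob_right above 1 N)).
It fails at once if the lever is forced: pushed with more than 45 N (contact force between the fingers and knob above 45 N).
It fails at once if a bystander (shunter, hopper, pole, chimney, jar or screwdriver) is moved by more than 15 mm, lifted, or the pole tipped (distance of any of shunter, hopper_a, hopper_b, pole, chimney, jar, screwdriver from where it was at the start of the episode above 0.015 m or angle between pole's own z axis and vertical above 0.3 rad).
It also fails if it takes over 61 s, if anything falls off the work surface, if the arm or the gripper's body presses on something with over 40 N, if the wrist force passes 120 N, or if a joint passes its speed limit or range.

### The arm

A 6-joint arm with a two-finger parallel gripper is mounted at the origin on the work surface. World frame = base frame: x ahead of the robot, y to its left, z up, the work surface at z = 0. Lengths are in mm, angles in degrees, forces in N, time in s.
With the tool pointing down it reaches from about 275 to 825 mm from the base axis. Payload 4.9 kg.
Tool frame: the origin (TCP) lies midway between the tips of the shut fingers; the grasp point (between the pads) lies 19 mm behind it; x points along the fingers, z is the direction in which the jaws open and shut, and the axes are right-handed (so a half turn about x gives the same grasp; the last joint's range is limited). The gripper opens to 85 mm and grips with 20 to 120 N. Pads are 22 mm wide; open, the fingers measure 114 mm over their backs; the gripper's body (76 mm by 85 mm) begins 54 mm behind the grasp point. The pads swing forward as they close: fully open they stand 13 mm farther back than shut.
Start: joints at [59.805, 18.69, -11.035, 60.275, 0, 82.311], TCP at [210.523, 508.132, 231.281] pointing down, gripper open.
Joint ranges: [-152.03, 152.03], [-55.5, 102.48], [-74.3, 77.21], [-110.64, 120.58], [-84.22, 78.4], [-180, 180]. Speed limits (degrees/s): [147.25, 147.25, 180, 180, 180, 180].

### API

Orientations are given as [roll, pitch, yaw] about the fixed x, y, z axes, in that order (R = Rz(yaw) Ry(pitch) Rx(roll)).
In Python, from plant import manip gives the robot as it stands.
- The arm moves only by the tool arm_command, never from a script. Its argument "increments" is text: rows parted by semicolons, each of 6 numbers parted by spaces: the shift along the tool's x, y, z in mm, then the turn, a rotation vector about the tool's x, y, z in degrees. A call has 1 to 8 rows; each row shifts and turns the commanded pose from where the row before left it, along the tool's axes as they then stand; what a row does not reach is not made up. A row lasts 1/8 s, in which the tool goes at most 62.5 mm and 10.7 degrees, less where a joint would pass 70% of its speed; a pose out of reach is approached as far as the arm can. A call with a gripper value outside its range is refused whole. "hand" is the finger opening in mm, from 0 to 85.4, set as the call begins (left out, the last holds). The fingers move at their own pace and stop on an object; "force" is the grip in N (left out, the last holds). Time passes only in rows, so rows that do not move let the fingers close. It gives the time, the measured TCP pose, the force and the opening at its end, in the units of the state.
- manip.sense(): the state, without advancing time (a new reading comes with each control period).
- manip.camera(name): name is "side" or "top" or "wrist"; returns the picture (400x640x3 uint8, red, green, blue); there is no depth.
- manip.calibration(name): a dict with "fx", "fy", "cx", "cy" (pixels), "k1" (the pictures are not rectified: a ray, as slopes to the right and down, at radius r is drawn at 1 + k1 r^2 times it, then the intrinsics apply), "rvec" (rotation vector, rad) and "tvec" (3), from world to camera coordinates, as OpenCV has them; the wrist camera has in their place "tool_from_camera" (4x4, takes a point from camera to tool coordinates, whose origin is the TCP and whose axes are the tool frame's). Camera axes: x right, y down, z forward; pixel columns grow to the right and rows downward; lengths in mm; the calibration is good to about 2 mm. A picture is of the moment at which its call begins: read the wrist's pose just before it. calibration takes no time and is no camera call.
- manip.close_job(): hands the job in, once; it reports no verdict.
The state is a dict: "clock": time; "joints": joint angles; "joint_vel": joint speeds; "joint_efforts": joint torques, N m; "tcp_pos": TCP position; "orientation": TCP orientation; "ft_force": force on the tool from outside, world axes, zero at the start; "wrist_torque": the same for the moment, N m; "grip_width": opening from 0.0 (shut) to 1.0 (fully open).
Only numpy, scipy, OpenCV 4.12 (cv2) and the standard library are available. Lean on these libraries where they do the work, as an engineer would, in place of code of your own. Each camera call takes 0.05 s, during which the arm holds its last target.

## Working session

There is one attempt and no reset: what is moved stays moved. The work goes in short steps, Python scripts to look and compute and a tool call to move; the robot and the scene stay as the last step left them, time stands still between calls to the robot, and variables do not carry over. Pictures are saved under pics/ and viewed, and the job is handed in when it is done.

Besides the shell and the picture viewer there is one more tool, called after ">>>" as name(argument=value, ...) on one line, values as JSON. arm_command: Moves the arm, as the interface text tells. Its arguments: {"type":"object","properties":{"increments":{"type":"string"},"hand":{"type":"number"},"force":{"type":"number"}},"required":["increments"]}

```bash
mkdir -p pics; ls; python3 - <<'E'
from plant import manip
import cv2
print(manip.sense())
for n in("side","top"):
    print(n,manip.calibration(n)); cv2.imwrite(f"pics/{n}0.png",manip.camera(n)[:,:,::-1])
print(manip.calibration("wrist"))
E
```

```text
pics
{'clock': 0.0, 'joints': array([ 5.98065320e+01,  1.87313753e+01, -1.10905518e+01,  6.02736645e+01,
        1.06291347e-03,  8.23120684e+01]), 'joint_vel': array([ 0.09795893,  0.01476734, -0.02403842,  0.06741147,  0.02638987,
        0.08112332]), 'joint_efforts': array([ 1.26230076e-03, -4.43393719e+01,  2.62443405e+01,  1.53648877e-02,
       -1.01956033e-05,  1.78683871e-05]), 'tcp_pos': array([210.21518179, 507.63671053, 230.51908962]), 'orientation': array([ 171.67500524,   89.90440249, -120.83053203]), 'ft_force': array([ 0.07017902,  0.66605863, -0.71015183]), 'wrist_torque': array([ 0.02350417, -0.04110669,  0.0338539 ]), 'grip_width': 0.9991275014153839}
side {'fx': 408.30447814251625, 'fy': 408.30447814251625, 'cx': 315.8306153521839, 'cy': 198.6510680745507, 'k1': -0.031013243669664393, 'rvec': array([ 2.20351824, -0.18156087,  0.09757211]), 'tvec': array([-576.91733347,  159.168012  , 1137.59581316])}
top {'fx': 391.7792539095075, 'fy': 391.7792539095075, 'cx': 321.9526141279586, 'cy': 202.77460373376755, 'k1': -0.09556205830475387, 'rvec': array([ 1.98571856, -2.22291681,  0.26061391]), 'tvec': array([ 93.3548197 , 598.67823545, 827.93743863])}
{'fx': 334.76057508658414, 'fy': 334.76057508658414, 'cx': 319.8640001168039, 'cy': 200.11382953395423, 'k1': 0.012446881990472738, 'tool_from_camera': array([[ 8.07598009e-05, -3.20038302e-01,  9.47404601e-01,
        -1.42875881e+02],
       [-9.26371714e-05, -9.47404603e-01, -3.20038295e-01,
         8.39919879e+01],
       [ 9.99999992e-01, -6.19186535e-05, -1.06159650e-04,
         5.48933605e-02],
       [ 0.00000000e+00,  0.00000000e+00,  0.00000000e+00,
         1.00000000e+00]])}
```

View pics/side0.png

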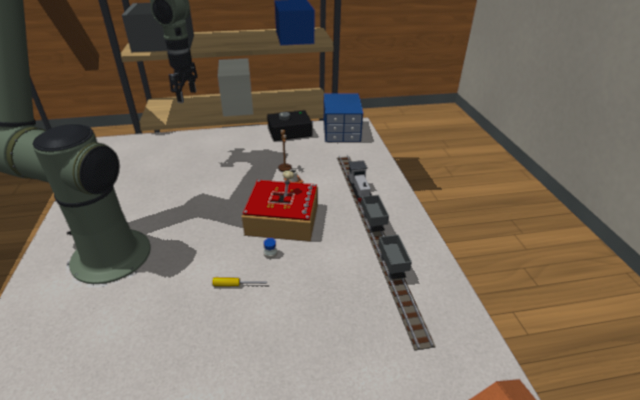

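View pics/top0.png

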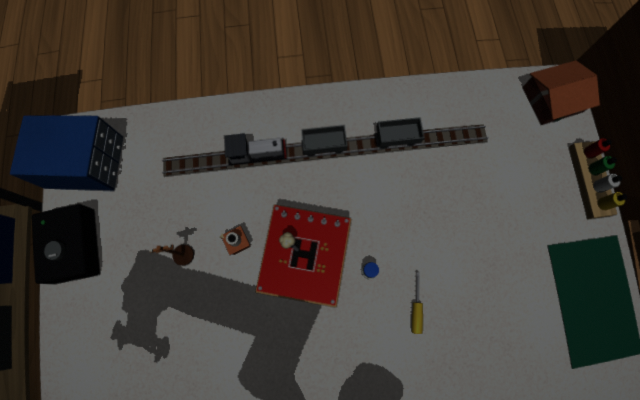

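The lever is in the far-left slot (top view, knob at about 288,240; red plate from about 257,205 to 350,305). Next I'll measure the panel and knob.

```bash
cat > h.py <<'E'
import numpy as np, cv2
from plant import manip
def cal(n):
    c=manip.calibration(n); R=cv2.Rodrigues(c['rvec'])[0]; return c,R,np.array(c['tvec'])
def K(c): return np.array([[c['fx'],0,c['cx']],[0,c['fy'],c['cy']],[0,0,1]])
def ray(n,uv):
    c,R,t=cal(n)
    p=cv2.undistortPoints(np.array([[uv]],float),K(c),np.array([c['k1'],0,0,0]))[0,0]
    return -R.T@t, R.T@np.array([p[0],p[1],1])
def onz(n,uv,z):
    o,d=ray(n,uv); return o+d*(z-o[2])/d[2]
def tri(a,ua,b,ub):
    o1,d1=ray(a,ua);o2,d2=ray(b,ub)
    s=np.linalg.lstsq(np.c_[d1,-d2],o2-o1,rcond=None)[0]
    p,q=o1+s[0]*d1,o2+s[1]*d2
    return (p+q)/2,np.linalg.norm(p-q)
def proj(n,P):
    c,R,t=cal(n); return cv2.projectPoints(np.array(P,float).reshape(-1,1,3),c['rvec'],t,K(c),np.array([c['k1'],0,0,0]))[0][:,0]
E
python3 - <<'E'
from h import *
t=cv2.imread('pics/top0.png'); s=cv2.imread('pics/side0.png')
h=cv2.cvtColor(t,cv2.COLOR_BGR2HSV)
m=(((h[...,0]<6)|(h[...,0]>174))&(h[...,1]>180)&(h[...,2]>80)).astype(np.uint8)
m[:, :240]=0;m[:,370:]=0
cs=cv2.findContours(m,0,2)[0]; c=max(cs,key=cv2.contourArea)
r=cv2.minAreaRect(c);print(r)
P=np.array([onz('top',p,85)[:2] for p in cv2.approxPolyDP(cv2.convexHull(c),6,True)[:,0].astype(float)]);print(P)
w=np.array([onz('top',p,85)[:2] for p in c[:,0].astype(float)],np.float32)
print(cv2.minAreaRect(w))
cv2.imwrite('pics/tz.png',cv2.resize(t[195:315,240:390],None,fx=5,fy=5,interpolation=2))
cv2.imwrite('pics/sz.png',cv2.resize(s[120:260,230:340],None,fx=4.2,fy=4.2,interpolation=2))
E
```

```text
((303.2407531738281, 254.60012817382812), (79.50018310546875, 87.11150360107422), 10.491477012634277)
[[599.41446246 134.36139575]
 [551.53843593 -26.60150412]
 [378.53496872  25.47712969]
 [425.95505786 186.43916739]]
((492.42132568359375, 79.17959594726562), (171.26171875, 189.8612823486328), 73.41316986083984)
```

View pics/tz.png

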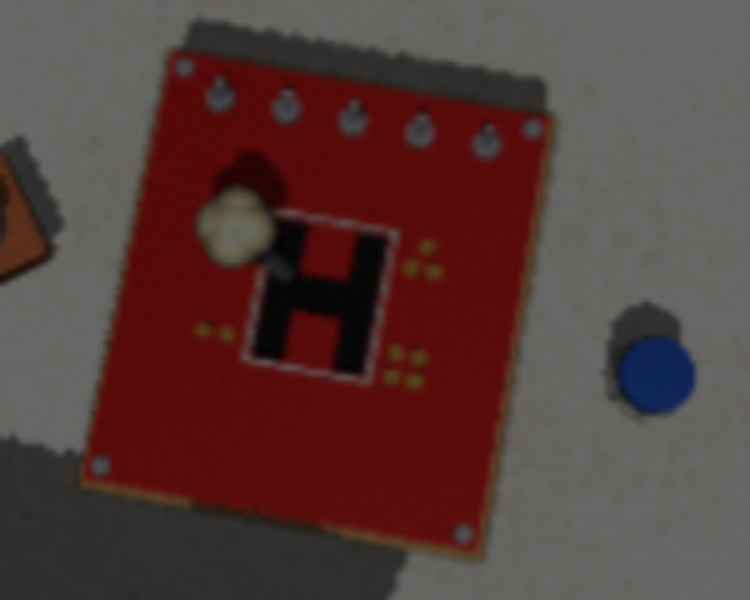

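View pics/sz.png

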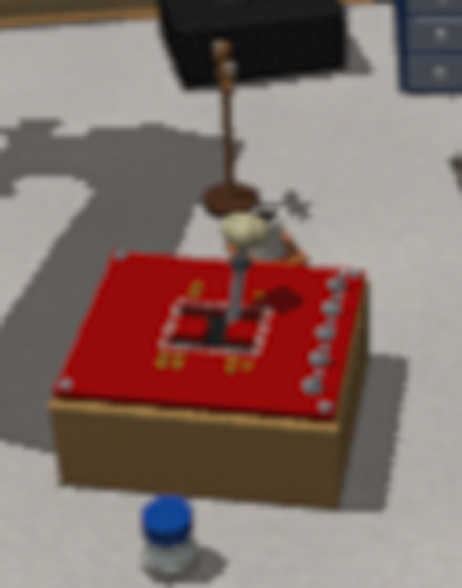

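```bash
python3 - <<'E'
from h import *
q=np.array([(275,212),(398,232),(370,383),(244,360)])/5+[240,195]
P=np.array([onz('top',p-.4,85)[:2] for p in q]);print(P,P.mean(0))
e=[P[0]-P[3],P[1]-P[2]]
print([np.degrees(np.arctan2(v[1],v[0])) for v in e],[np.linalg.norm(v) for v in e])
# side gate
q2=np.array([(178,305),(272,309),(258,358),(160,348)])/4.2+[230,120]
print(np.array([onz('side',p-.4,85)[:2] for p in q2]).mean(0))
K_,g=tri('top',np.array([235,228])/5+[239.6,194.6],'side',np.array([243,228])/4.2+[229.6,119.6]);print(K_,g)
y=np.radians(-16.6);R=np.array([[np.cos(y),-np.sin(y)],[np.sin(y),np.cos(y)]])
for c in (P.mean(0),np.array([489.,80])): print(R.T@(K_[:2]-c))
# jar, chimney
for nme,u,z in (('jar',(371,269.5),48),('chim',(233,238),73),('pole',(183,254),10)): 
    p=onz('top',u,z);print(nme,p,R.T@(p[:2]-P.mean(0)))
E
```

```text
[[531.41634625  94.62484264]
 [516.55850609  41.74216373]
 [452.52827565  61.11959525]
 [468.43697076 114.40168381]] [492.23502469  77.97207136]
[np.float64(-17.433379428925694), np.float64(-16.837359316549534)] [np.float64(66.01155341123938), np.float64(66.898096098259)]
[493.34696448  77.54663213]
[517.40993419 108.34888011 148.42096593] 0.4480764726487174
[15.44738319 36.30296036]
[19.126936   35.28375949]
jar [443.60533911 -67.99996906  48.        ] [  -4.90041156 -153.78123705]
chim [546.14303859 232.91974378  73.        ] [  7.3945191  163.89074482]
pole [530.87336994 369.30684118  10.        ] [-46.20295627 290.23121242]
```

```bash
cat >> h.py <<'E'
from scipy.spatial.transform import Rotation as Ro
C=np.array([492.3,78.,0]); YAW=-17.0
RP=Ro.from_euler('z',YAW,degrees=True).as_matrix()
def pan(p): return RP.T@(np.array(p,float)-C)
def wor(p): return RP@np.array(p,float)+C
def tool():
    s=manip.sense(); return np.array(s['tcp_pos']),Ro.from_euler('xyz',s['orientation'],degrees=True).as_matrix(),s
def knob():
    out=[]
    for n in('top','side'):
        im=manip.camera(n); cv2.imwrite(f"pics/{n}_{manip.sense()['clock']:.2f}.png",im[:,:,::-1])
        h=cv2.cvtColor(im,cv2.COLOR_RGB2HSV)
        out.append((im,h))
    return out
E
python3 - <<'E'
from h import *
p,R,s=tool(); print(np.round(RP.T@R,3),pan(p))
y=np.degrees(np.arctan2((RP.T@R)[1,2],(RP.T@R)[0,2]));print('jaw dir in panel',y)
E
```

```text
[[-0.    -0.995  0.096]
 [-0.002  0.096  0.995]
 [-1.     0.    -0.002]] [-395.34443497  328.42777984  230.58098765]
jaw dir in panel 84.49400053958406
```

>>> arm_command(increments="0 0 0 -5.5 0 0; 0 -40 -26 0 0 0; 0 -45 -29 0 0 0; 0 -45 -29 0 0 0; 0 -45 -29 0 0 0; 0 -45 -29 0 0 0; 0 -45 -29 0 0 0; 0 -45 -29 0 0 0", hand=0)

```text
clock: 1.1
tcp_pos: [449.2, 224.7, 231.1]
orientation: [108.7, 90.0, -178.3]
ft_force: [0.7, 1.7, 0.1]
grip_width: 0.001
```

>>> arm_command(increments="0 -45 -29 0 0 0; 0 -45 -29 0 0 0; 0 -35 -29 0 0 0; 0 -20 -5 0 0 0; 0 0 0 0 0 0; 0 0 0 0 0 0")

```text
clock: 1.85
tcp_pos: [559.3, 96.3, 230.8]
orientation: [98.5, 89.9, 171.6]
ft_force: [-0.3, 0.4, 0.4]
grip_width: 0.0
```

```bash
python3 - <<'E'
from h import *
p,R,s=tool(); print(np.round(RP.T@R,3),pan(p),s['clock'],s['grip_width'],s['ft_force'])
cv2.imwrite('pics/w1.png',manip.camera('wrist')[:,:,::-1])
E
```

```text
[[-0.002 -1.    -0.   ]
 [-0.    -0.     1.   ]
 [-1.     0.002 -0.   ]] [ 58.67762098  37.09335991 230.81825338] 1.85 0.0001536754779654509 [-0.29452163  0.35804372  0.44247714]
```

View pics/w1.png

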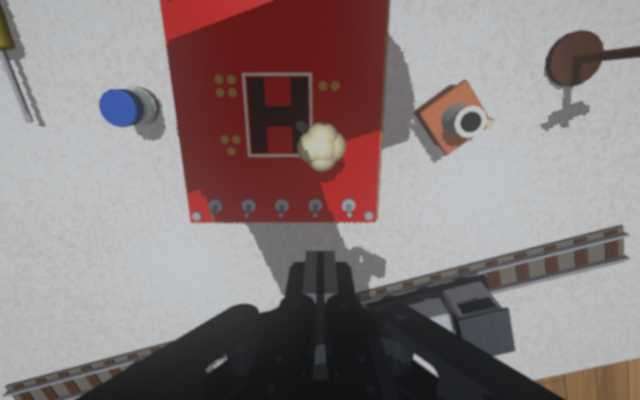

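Wrist view (image down = panel +x): gate centre at about (278,115), knob at (322,147), and the fingertips just beyond the knob. I'll cross-check the positions with this view.

```bash
cat >> h.py <<'E'
def wz(uv,z):
    p,R,s=tool(); c=manip.calibration('wrist'); T=np.array(c['tool_from_camera'])
    q=cv2.undistortPoints(np.array([[uv]],float),K(c),np.array([c['k1'],0,0,0]))[0,0]
    d=R@T[:3,:3]@np.array([q[0],q[1],1]); o=p+R@T[:3,3]
    return o+d*(z-o[2])/d[2]
def wknob(name):
    im=manip.camera('wrist'); cv2.imwrite(name,im[:,:,::-1])
    h=cv2.cvtColor(im,cv2.COLOR_RGB2HSV)
    m=((h[...,0]>18)&(h[...,0]<36)&(h[...,1]>40)&(h[...,1]<150)&(h[...,2]>120)).astype(np.uint8)
    m=cv2.morphologyEx(m,cv2.MORPH_OPEN,np.ones((5,5)))
    n,l,st,ce=cv2.connectedComponentsWithStats(m)
    for i in range(1,n):
        if st[i,4]>300: print('blob',ce[i],st[i],[np.round(pan(wz(ce[i],z)),1) for z in(138,148)])
E
python3 - <<'E'
from h import *
for u in [(243,73),(312,73),(314,157),(248,157)]: print(pan(wz(u,85)))
wknob('pics/w2.png')
E
```

```text
[-35.98759243 -24.55167816  85.        ]
[-36.09962535  31.0638312   85.        ]
[32.35435834 32.34955874 85.        ]
[ 32.43178659 -25.23705551  85.        ]
blob [324.70564516 146.12600806] [301 124  43  46 992] [array([ 14.1,  41. , 138. ]), array([ 12.4,  40.8, 148. ])]
```

>>> arm_command(increments="40 0 2 0 0 0; 40 0 0 0 0 0; 20 0 0 0 0 0; 0 0 0 0 0 0; 0 0 0 0 0 0")

```text
clock: 2.58
tcp_pos: [561.3, 98.3, 132.4]
orientation: [-69.8, 89.9, 3.2]
ft_force: [0.6, -0.0, 0.6]
grip_width: -0.005
```

>>> arm_command(increments="0 4 0 0 0 0; 0 4 0 0 0 0; 0 4 0 0 0 0; 0 4 0 0 0 0; 0 4 0 0 0 0; 0 0 0 0 0 0")

```text
clock: 3.32
tcp_pos: [542.1, 103.6, 131.7]
orientation: [-77.1, 89.9, -4.1]
ft_force: [1.9, -0.8, 1.2]
grip_width: -0.001
```

```bash
python3 - <<'E'
from h import *
p,R,s=tool(); print(pan(p),s['clock'],RP.T@s['ft_force'])
wknob('pics/w3.png')
E
```

```text
[ 40.14479522  39.05779282 131.6977503 ] 3.325 [ 2.06129285 -0.18566231  1.24720335]
blob [316.85545251 230.40006396] [ 281  199   73   64 3127] [array([ 16.4,  37.9, 138. ]), array([ 12.,  38., 148.])]
```

View pics/w3.png

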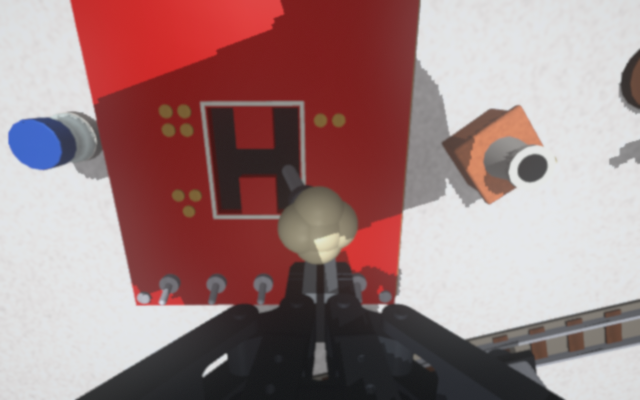

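The fingertips now touch the knob's far lobe (knob at 317,230, about 2 N). Pulling it back about 13 mm should bring it to the cross slot.

>>> arm_command(increments="0 3 0 0 0 0; 0 3 0 0 0 0; 0 3 0 0 0 0; 0 3 0 0 0 0; 0 1 0 0 0 0; 0 0 0 0 0 0")

```text
clock: 4.12
tcp_pos: [529.1, 107.4, 131.2]
orientation: [92.3, 90.0, 165.3]
ft_force: [1.4, 0.5, 1.1]
grip_width: -0.001
```

```bash
python3 - <<'E'
from h import *
p,R,s=tool(); print(pan(p),s['clock'],RP.T@s['ft_force'])
wknob('pics/w4.png')
E
```

```text
[ 26.56707155  38.91525123 131.249889  ] 4.125 [1.15999167 0.87778383 1.14427013]
blob [317.70860315 231.52944804] [ 281  199   74   67 3243] [array([  3.3,  38.1, 138. ]), array([ -1.2,  38.2, 148. ])]
```

View pics/w4.png

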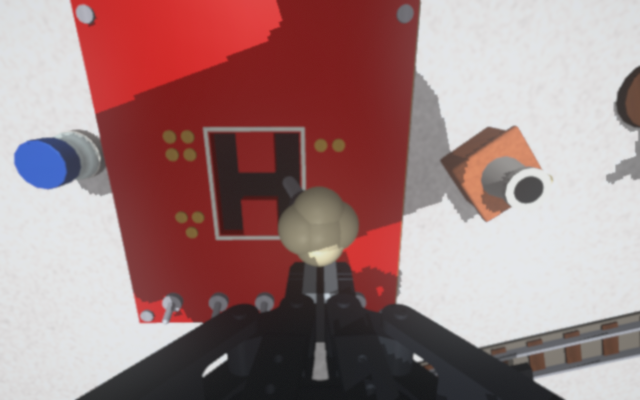

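The stick stands level with the cross slot (about 290,185; slot rows 172–202). Now around to the knob's left side.

>>> arm_command(increments="0 -15 0 0 0 0; 0 0 22 0 0 0; 0 0 22 0 0 0; 0 21 0 0 0 0; 0 22 0 0 0 0; 0 0 0 0 0 0; 0 0 0 0 0 0")

```text
clock: 5.05
tcp_pos: [516.2, 158.4, 131.4]
orientation: [-65.0, 89.9, 8.0]
ft_force: [-0.0, -0.1, -0.3]
grip_width: -0.001
```

```bash
python3 - <<'E'
from h import *
p,R,s=tool(); print(pan(p),s['clock'],RP.T@s['ft_force'])
wknob('pics/w5.png')
E
```

```text
[ -0.64549629  83.87561136 131.40687869] 5.05 [ 0.01811798 -0.10390673 -0.26419774]
blob [209.96605855 290.46796776] [ 178  264   67   54 2357] [array([  6.6,  32. , 138. ]), array([-1.00e-01,  3.58e+01,  1.48e+02])]
```

View pics/w5.png

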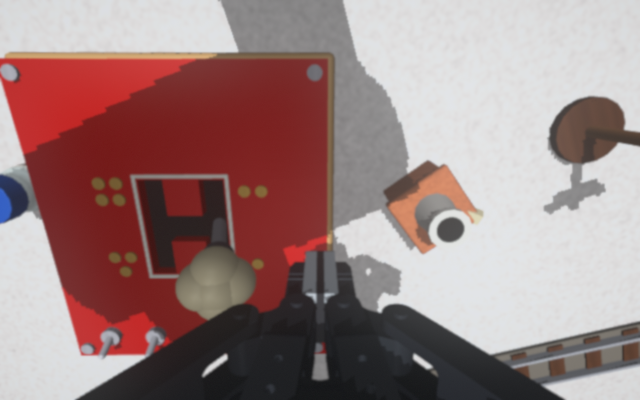

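>>> arm_command(increments="0 0 -8 0 0 0; 0 0 -6 0 0 0; 0 0 -5 0 0 0; 0 0 -5 0 0 0; 0 0 -4 0 0 0; 0 0 0 0 0 0")

```text
clock: 5.85
tcp_pos: [507.1, 130.4, 131.3]
orientation: [-164.2, 90.0, -91.2]
ft_force: [0.2, 0.4, 1.4]
grip_width: 0.0
```

```bash
python3 - <<'E'
from h import *
p,R,s=tool(); print(pan(p),s['clock'],RP.T@s['ft_force'])
wknob('pics/w6.png')
E
```

```text
[ -1.19075832  54.47725188 131.29628379] 5.85 [0.09464398 0.43143273 1.35822554]
blob [245.55376073 290.56890459] [ 212  268   68   42 1981] [array([  5.7,  19.7, 138. ]), array([ -0.9,  22.3, 148. ])]
```

View pics/w6.png

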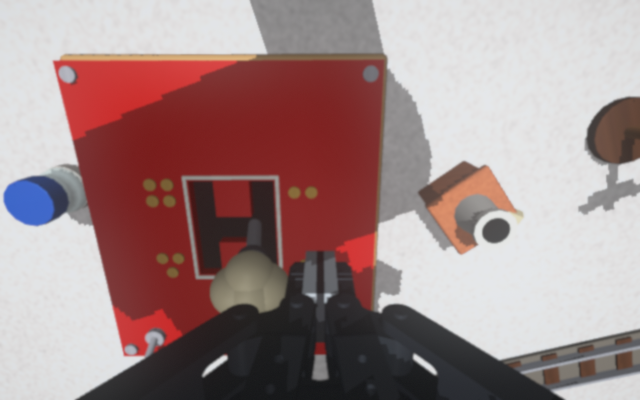

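The lever is moving across (knob y about 36 to 22). Continuing.

>>> arm_command(increments="0 0 -6 0 0 0; 0 0 -6 0 0 0; 0 0 -6 0 0 0; 0 0 -6 0 0 0; 0 0 -6 0 0 0; 0 0 0 0 0 0")

```text
clock: 6.65
tcp_pos: [498.0, 101.4, 131.1]
orientation: [155.4, 89.9, -131.6]
ft_force: [0.5, -0.3, -0.4]
grip_width: -0.001
```

>>> arm_command(increments="0 0 -5 0 0 0; 0 0 -5 0 0 0; 0 0 -5 0 0 0; 0 0 -4 0 0 0; 0 0 0 0 0 0")

```text
clock: 7.28
tcp_pos: [492.5, 83.6, 131.1]
orientation: [150.3, 90.0, -136.7]
ft_force: [0.2, 1.1, -0.3]
grip_width: 0.006
```

```bash
python3 - <<'E'
from h import *
p,R,s=tool(); print(pan(p),s['clock'],RP.T@s['ft_force'])
wknob('pics/w7.png')
E
```

```text
[ -1.39788556   5.40075574 131.12938646] 7.275 [-0.143619    1.08857702 -0.27877624]
blob [245.06443299 289.78402062] [ 213  267   66   44 1940] [array([  5.2, -29.5, 138. ]), array([ -1.5, -26.9, 148. ])]
```

View pics/w7.png

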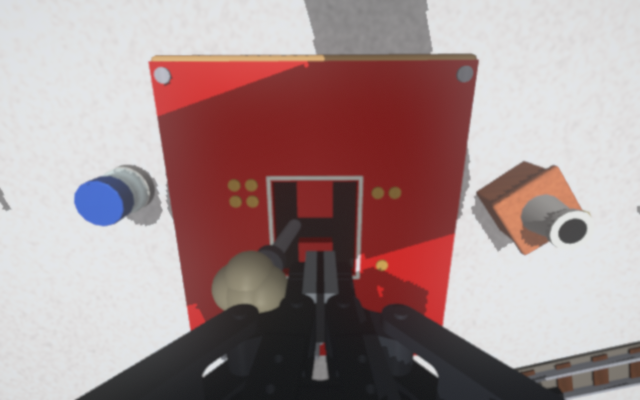

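>>> arm_command(increments="0 0 -3 0 0 0; 0 0 -3 0 0 0; 0 0 -2 0 0 0; 0 0 0 0 0 0")

```text
clock: 7.82
tcp_pos: [490.4, 76.2, 131.3]
orientation: [161.1, 90.0, -125.9]
ft_force: [-0.1, 0.5, -1.6]
grip_width: 0.005
```

```bash
python3 - <<'E'
from h import *
p,R,s=tool(); print(pan(p),s['clock'],RP.T@s['ft_force'])
wknob('pics/w8.png')
E
```

```text
[ -1.28966647  -2.27330645 131.27813351] 7.825 [-0.25153928  0.42726818 -1.5817217 ]
blob [247.19782394 288.16518299] [ 216  265   64   46 2022] [array([  4.4, -36.2, 138. ]), array([ -2.2, -33.7, 148. ])]
```

The knob is now near the right end (y about -35). Going round to its front.

>>> arm_command(increments="0 0 12 0 0 0; 0 22 0 0 0 0; 0 23 0 0 0 0; 0 0 -23 0 0 0; 0 0 -23 0 0 0; 0 0 0 0 0 0; 0 0 0 0 0 0")

```text
clock: 8.75
tcp_pos: [438.1, 57.6, 131.5]
orientation: [-51.2, 90.0, 21.8]
ft_force: [0.1, -0.3, 0.1]
grip_width: -0.001
```

```bash
python3 - <<'E'
from h import *
p,R,s=tool(); print(pan(p),s['clock'],RP.T@s['ft_force'])
for n in('top','side'): cv2.imwrite(f'pics/{n}9.png',manip.camera(n)[:,:,::-1])
t=cv2.imread('pics/top9.png')[195:315,240:390]; s=cv2.imread('pics/side9.png')[120:260,230:340]
cv2.imwrite('pics/c9.png',np.hstack([cv2.resize(t,(450,360),interpolation=2),cv2.resize(s,(283,360),interpolation=2)]))
E
```

```text
[-45.87528865 -35.39727418 131.45896284] 8.75 [ 0.16717748 -0.23604202  0.14535646]
```

View pics/c9.png

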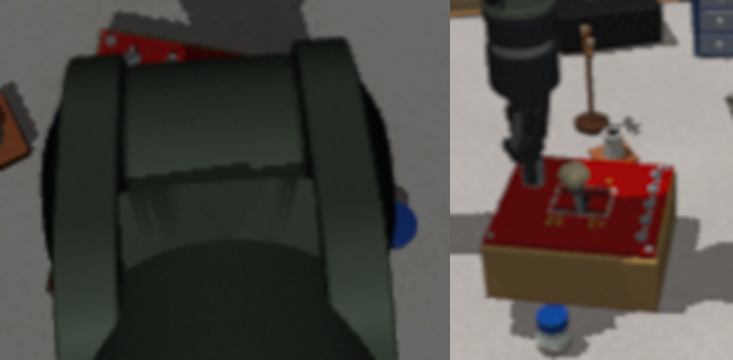

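Side view: fingertips at crop (533,180), knob at (573,173), leaning toward the camera. The top view is hidden by the arm. I'll check the knob's position along the side-view ray.

```bash
python3 - <<'E'
from h import *
u=np.array([(573-450)/2.573+229.7,173/2.571+119.7])
for z in(140,145,148): print(z,pan(onz('side',u,z)))
E
```

```text
140 [ -2.85469023 -22.00444789 140.        ]
145 [ -1.13820701 -28.99095067 145.        ]
148 [-1.08317074e-01 -3.31828523e+01  1.48000000e+02]
```

>>> arm_command(increments="0 -5 0 0 0 0; 0 -6 0 0 0 0; 0 -6 0 0 0 0; 0 -5 0 0 0 0; 0 -4 0 0 0 0; 0 0 0 0 0 0")

```text
clock: 9.6
tcp_pos: [462.6, 49.3, 131.2]
orientation: [67.0, 90.0, 140.0]
ft_force: [-0.9, 0.9, 0.2]
grip_width: -0.0
```

```bash
python3 - <<'E'
from h import *
p,R,s=tool(); print(pan(p),s['clock'],RP.T@s['ft_force'])
wknob('pics/w10.png')
E
```

```text
[-20.04962938 -36.11064816 131.19674815] 9.6 [-1.09493521  0.55484947  0.21231468]
```

View pics/w10.png

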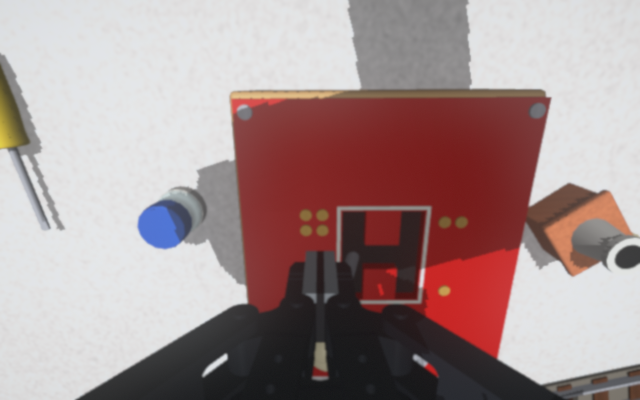

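The stick shows at (352,262) in the right-hand slot, in light contact, with the knob hidden behind the fingers. Pushing on.

>>> arm_command(increments="0 -4 0 0 0 0; 0 -4 0 0 0 0; 0 -4 0 0 0 0; 0 -4 0 0 0 0; 0 0 0 0 0 0")

```text
clock: 10.28
tcp_pos: [478.1, 44.6, 131.2]
orientation: [-78.2, 90.0, -5.2]
ft_force: [-0.3, 0.3, 0.3]
grip_width: -0.004
```

>>> arm_command(increments="0 -4 0 0 0 0; 0 -4 0 0 0 0; 0 -3 0 0 0 0; 0 0 0 0 0 0")

```text
clock: 10.78
tcp_pos: [488.4, 41.4, 131.2]
orientation: [-176.8, 90.0, -103.8]
ft_force: [-1.1, 0.7, -1.0]
grip_width: 0.001
```

```bash
python3 - <<'E'
from h import *
p,R,s=tool(); print(pan(p),s['clock'],RP.T@s['ft_force'])
wknob('pics/w11.png')
im=manip.camera('side')[:,:,::-1]; cv2.imwrite('pics/s11.png',cv2.resize(im[120:260,230:340],(440,560),interpolation=2))
E
```

```text
[  6.98365725 -36.15574352 131.18545277] 10.775 [-1.2685641   0.33105636 -0.96805887]
```

View pics/s11.png

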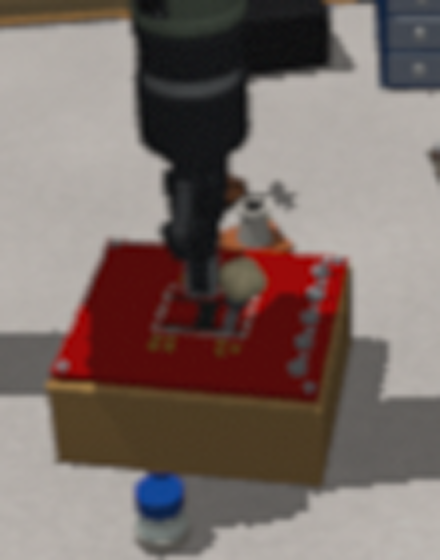

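View pics/w11.png

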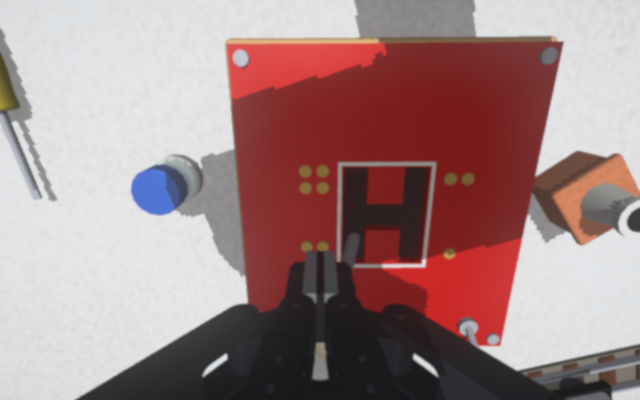

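The lever is well forward in slot 3 (side crop: knob at 243,281; stick past the cross slot). The last part goes in small steps, watching the force.

>>> arm_command(increments="0 -3 0 0 0 0; 0 -3 0 0 0 0; 0 -2 0 0 0 0; 0 0 0 0 0 0")

```text
clock: 11.38
tcp_pos: [496.0, 39.1, 131.3]
orientation: [-117.1, 90.0, -44.1]
ft_force: [-0.1, -0.2, -0.6]
grip_width: 0.0
```

>>> arm_command(increments="0 -1 0 0 0 0; 0 -1 0 0 0 0; 0 0 0 0 0 0")

```text
clock: 11.75
tcp_pos: [497.8, 38.6, 131.3]
orientation: [134.2, 90.0, -152.8]
ft_force: [-2.0, 0.6, -1.0]
grip_width: 0.004
```

```bash
python3 - <<'E'
from h import *
p,R,s=tool(); print(pan(p),s['clock'],RP.T@s['ft_force'])
E
```

```text
[ 16.77488155 -36.08438128 131.26407182] 11.75 [-2.09286382  0.00266569 -1.02220144]
```

>>> arm_command(increments="0 -1 0 0 0 0; 0 0 0 0 0 0")

```text
clock: 12.0
tcp_pos: [498.8, 38.3, 131.3]
orientation: [-144.3, 90.0, -71.3]
ft_force: [-0.9, 0.1, -1.4]
grip_width: -0.001
```

>>> arm_command(increments="0 -1 0 0 0 0; 0 0 0 0 0 0")

```text
clock: 12.25
tcp_pos: [499.8, 38.0, 131.3]
orientation: [-79.9, 90.0, -6.9]
ft_force: [-1.1, -0.1, -1.2]
grip_width: 0.002
```

>>> arm_command(increments="0 -1 0 0 0 0; 0 0 0 0 0 0")

```text
clock: 12.5
tcp_pos: [500.4, 37.8, 131.2]
orientation: [92.5, 90.0, 165.5]
ft_force: [-1.2, 0.8, -1.1]
grip_width: -0.005
```

>>> arm_command(increments="0 -1 0 0 0 0; 0 0 0 0 0 0")

```text
clock: 12.75
tcp_pos: [501.1, 37.6, 131.0]
orientation: [92.8, 89.9, 165.8]
ft_force: [-3.0, 1.3, -1.4]
grip_width: -0.005
```

>>> arm_command(increments="0 -1 0 0 0 0; 0 0 0 0 0 0")

```text
clock: 13.0
tcp_pos: [501.8, 37.3, 130.9]
orientation: [91.9, 89.9, 164.9]
ft_force: [-4.7, 2.7, -3.4]
grip_width: 0.005
```

```bash
python3 - <<'E'
from h import *
p,R,s=tool(); print(pan(p),s['clock'],RP.T@s['ft_force'])
im=manip.camera('side')[:,:,::-1]; cv2.imwrite('pics/s12.png',cv2.resize(im[120:260,230:340],(440,560),interpolation=2))
E
```

```text
[ 20.9953513  -36.11376358 130.91144586] 13.0 [-5.27219059  1.26261384 -3.37688151]
```

View pics/s12.png

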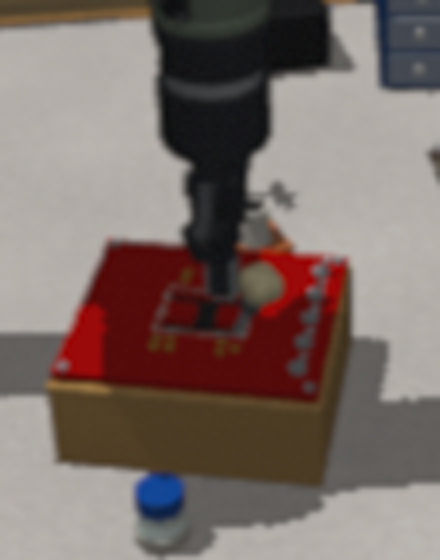

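The stick now stands at the far end of slot 3 (knob at 262,284), with force rising to 5 N. One more small nudge will confirm the stop.

>>> arm_command(increments="0 -1 0 0 0 0; 0 0 0 0 0 0")

```text
clock: 13.3
tcp_pos: [502.6, 37.1, 130.8]
orientation: [89.9, 89.9, 162.9]
ft_force: [-4.8, 2.2, -3.6]
grip_width: 0.002
```

>>> arm_command(increments="0 -1 0 0 0 0; 0 0 0 0 0 0")

```text
clock: 13.55
tcp_pos: [503.1, 36.9, 130.7]
orientation: [89.8, 89.8, 162.8]
ft_force: [-6.2, 2.4, -3.1]
grip_width: -0.003
```

>>> arm_command(increments="0 5 0 0 0 0; 0 25 0 0 0 0; -30 20 0 0 0 0; -50 20 0 0 0 0; -40 50 0 0 0 0; 0 50 0 0 0 0; 0 0 0 0 0 0; 0 0 0 0 0 0")

```text
clock: 14.55
tcp_pos: [345.1, 85.7, 251.4]
orientation: [-78.6, 89.7, -5.6]
ft_force: [0.6, 0.8, 0.5]
grip_width: -0.002
```

```bash
python3 - <<'E'
from h import *
p,R,s=tool(); print(pan(p),s['clock'],RP.T@s['ft_force'])
wknob('pics/w13.png')
t=manip.camera('top')[:,:,::-1];im=manip.camera('side')[:,:,::-1]; cv2.imwrite('pics/s13.png',np.hstack([cv2.resize(im[120:260,230:340],(330,420),interpolation=2),cv2.resize(t[195:315,240:370],(455,420),interpolation=2)]))
E
```

```text
[-142.98266285  -35.64503606  251.42174293] 14.55 [0.32894192 0.93548844 0.4989564 ]
```

View pics/s13.png

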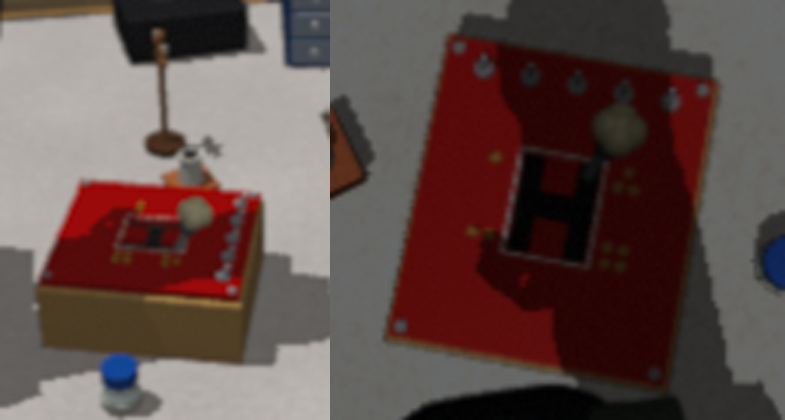

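View pics/w13.png

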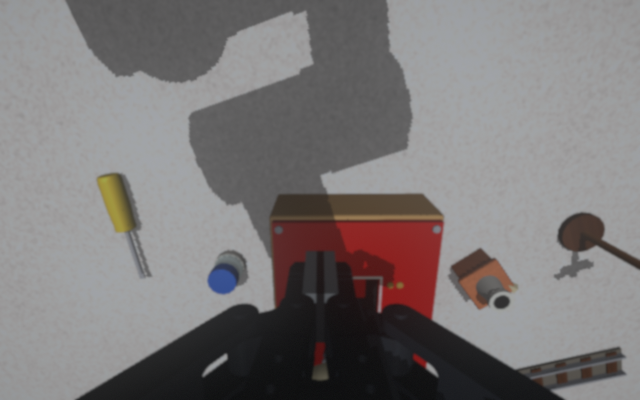

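Top view: the knob (crop 620,130) lies forward and right, with the stick at the far end of the slot beside the three pips. Triangulating it for a numeric check.

```bash
python3 - <<'E'
from h import *
ut=np.array([(620-330)/3.5+239.6,130/3.5+194.6]); us=np.array([196/3+229.6,213/3+119.6])
P,g=tri('top',ut,'side',us); q=pan(P)
print(q,g,'rel initial gate-based shift',q[0]/140,'select',-q[1]/140)
E
```

```text
[ 48.10656976 -31.77064804 138.84499521] 2.3524222327276587 rel initial gate-based shift 0.3436183554108079 select 0.22693320026038694
```

```bash
python3 -c "
from plant import manip
print(manip.sense()['joint_vel'].round(2)); print(manip.close_job())"
```

```text
[-0.09  0.39 -0.38  0.48  0.11  0.15]
the job is handed in; nothing more can be done
None
```

The lever is in the third slot and the job is handed in at about 14.7 s of the 61 s allowed; no verdict was reported. With the fingers shut I pulled it back to the cross slot, pushed it right across to the right-hand end, then forward until it met the stop. I then moved the hand back and up, clear of everything.

**Lever position:** the last top and side views put the knob 48 mm forward and 32 mm right of the gate centre. That is a shift of about 0.34 rad and a select of about 0.23 rad, with the stick at the slot's far end by the three pips. The two views disagreed by 2.4 mm.

**Forces:** the largest wrist force I read was about 7–8 N, at the forward stop. It rose gradually there, with the fingers still creeping forward about 0.5–0.8 mm per 1 mm commanded. I therefore took the stop from the force together with the picture.

**Bystanders:** the pole, chimney, jar and screwdriver looked undisturbed in the last views, but I did not measure them. I did not check the shunter and hoppers at the end; the arm did not work near them.

**Disagreement:** the wrist camera put the gate about 2–3 mm from where the top view did. I used a position between the two.

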